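# Slide the detector tube home under the sample tray and clamp it

## Robot

A 7-joint arm with a two-finger parallel gripper is mounted at the origin on the work surface. World frame = base frame: x ahead of the robot, y to its left, z up, the work surface at z = 0. Lengths are in m, angles in rad, forces in N, time in s.
With the tool pointing down it reaches from about 0.4 to 0.85 m from the base axis. Payload 10.4 kg.
Tool frame: the origin (TCP) lies midway between the tips of the shut fingers; the grasp point (between the pads) lies 19 mm behind it; z points along the fingers, x is the direction in which the jaws open and shut, and the axes are right-handed (so a half turn about z gives the same grasp; the last joint's range is limited). The gripper opens to 85 mm and grips with 20 to 120 N. Pads are 22 mm wide; open, the fingers measure 114 mm over their backs; the gripper's body (76 mm by 85 mm) begins 54 mm behind the grasp point. The pads swing forward as they close: fully open they stand 13 mm farther back than shut.
Start: joints at [-1.293, 0.332, -0.065, 1.46, 0.022, 1.35, -0.088], TCP at [0.185, 0.597, 0.231] pointing down, gripper open.
Joint ranges: [-2.6, 2.6], [-0.5, 2.12], [-1.47, 1.34], [0.16, 2.42], [-1.27, 4.41], [0.06, 2.06], [-2.6, 2.6]. Speed limits (rad/s): [2.22, 2.22, 2.79, 2.79, 3.14, 3.14, 3.14].

## Interface

Orientations are given as a unit quaternion [x, y, z, w].
In Python, from workcell import monitor, eyes, ticket, models gives the robot as it stands.
- The arm moves only by the tool servo_tool, never from a script. Its argument "motion" is a list of rows, each a list of 7 numbers: the opening, from 0 (shut) to 1 (fully open), then the shift along the tool's x, y, z in m, then the turn, a rotation vector about the tool's x, y, z in degrees. In form: [[fingers, tx, ty, tz, rx, ry, rz], ...]. A call has 1 to 20 rows; each row is the pose to reach, as a shift and turn from the pose commanded when the call began, along the tool's axes at that moment; what a row does not reach only later rows make up. A row lasts 1/8 s, in which the tool goes at most 62.5 mm and 10.7 degrees, less where a joint would pass 70% of its speed; a pose out of reach is approached as far as the arm can. A call with a gripper value outside its range is refused whole. The fingers move at their own pace and stop on an object; "grip_force" is the grip in N (left out, the last holds). Time passes only in rows, so rows that repeat a pose let the fingers close. It gives the time, the measured TCP pose, the force and the opening at its end, in the units of the state.
- monitor.get_obs(): the state, without advancing time (a new reading comes with each control period).
- eyes.camera(name): name is "scene" or "top" or "wrist"; returns (picture, depth): 420x560x3 uint8, blue, green, red; 420x560 float32, m along the optical axis (not along the pixel's ray), 0 where there is no reading.
- eyes.camera_info(name): a dict with "intrinsics" (3x3 intrinsics, pixels), "k1" (the pictures are not rectified: a ray, as slopes to the right and down, at radius r is drawn at 1 + k1 r^2 times it, then the intrinsics apply), "extrinsics" (4x4, takes a point from world to camera coordinates); the wrist camera has in their place "tool_from_camera" (4x4, takes a point from camera to tool coordinates, whose origin is the TCP and whose axes are the tool frame's). Camera axes: x right, y down, z forward; pixel columns grow to the right and rows downward; lengths in m; the calibration is good to about 2 mm. A picture is of the moment at which its call begins: read the wrist's pose just before it. camera_info takes no time and is no camera call.
- ticket.hand_in(): hands the job in, once; it reports no verdict.
Trained networks look in the newest picture that a camera, given by its name, has taken for a name from the list of things; names that differ only in an ending like _2 or _b are one class to them, and where a whole thing is asked for, a point or a joint stands for the part that bears it (a point fixed in the world has none). Each returns a list of dicts, best first, with "confidence" (0 to 1); they miss things now and then, are a little off and sometimes report something else, mostly with a low value. They report only what shows in the picture. A call takes as long as a camera call. They do not tell look-alikes from the thing itself.
- models.boxes_of(camera, thing): "point" ([x, y, z] in m, in the coordinates of the camera as it stood for that picture, good to about 4 mm: the middle of the surface that is visible of it).
The state is a dict: "clock": time; "joint_pos": joint angles; "joint_velocities": joint speeds; "tau": joint torques, N m; "position": TCP position; "ee_rot": TCP orientation; "ft_force": force on the tool from outside, world axes, zero at the start; "torque": the same for the moment, N m; "grip_width": opening from 0.0 (shut) to 1.0 (fully open).
Only numpy, scipy, OpenCV 4.12 (cv2) and the standard library are available. Lean on these libraries where they do the work, as an engineer would, in place of code of your own. Each camera call takes 0.05 s, during which the arm holds its last target. There are 200 camera calls.

## Task

Push the standing detector tube low down so that it slides along the bench, upright and never lifted, until it is fully home in the yellow V-stop under the sample tray. Then turn the black wing knob clockwise (seen from above) until its red keeper bar is fully closed in front of the tube, and let go. Do not disturb the rock on the tray, the amber jar, the blue pancake detector or the screwdriver.

Things in the scene. Friction and masses are not known exactly. Their poses are not given: they have to be found in the camera images.
- detector: Detector tube standing on end, 192 mm tall, about 0.55 kg: blue collar 56 mm in diameter with a yellow band, from the bench up to 70 mm; steel tube 50 mm in diameter above, black cap 53 mm. Origin at the centre of its underside, z up; yaw means nothing. Slides if pushed in its lowest 30 mm, topples if pushed high; tall enough to foul a gripper held vertically low beside it: lean the tool back.
- seat (a point): Point on the bench where the tube's origin lies when home; fixed. x points into the V-stop, away from its open mouth, y to the left of that, z up. The two yellow V walls, 45 mm high and 10 mm thick, touch the collar 50 degrees to either side of +x; the mouth's ends lie at x -8, y +-50 mm. Only the tube stands on the bench before the mouth.
- keeper (a joint): Angle of the wing knob with its red keeper bar, rad, growing clockwise seen from above: 0 fully open (bar points to -x of the seat frame, slightly outward), 1.4 fully closed against its stop (bar crosses before the tube with 9 mm to spare). Stiff (0.06 N m): stays where it is left.
- knob (a point): Centre of the knob's black wing, on the vertical axis of the clamp post, 131 mm above the bench. The wing is 44 mm long, 14 mm wide, 32 mm high (113 to 145 mm above the bench). x points along the wing and along the keeper bar, outwards from the post, z up; the frame turns with the knob.
- keeper_tip (a point): Free end of the red keeper bar, 150 mm from the post's axis; the bar is 10 mm wide and 12 mm high, its middle 95 mm above the bench. Axes as for the knob.
- specimen: Brown rock about 46 x 38 x 45 mm high lying loose on the sample tray; origin at the centre of its underside. Leave alone.
- jar: Amber jar with a white lid, 48 mm in diameter, 75 mm tall, to the left of the stand; origin at the centre of its underside. Leave alone.
- pancake: Blue round pancake detector with a yellow band and a grey face, 92 mm in diameter, 38 mm tall, to the right of the clamp post; origin at the centre of its underside. Leave alone.
- screwdriver: Red-handled screwdriver, 200 mm long, lying on the bench left of the work; origin under its middle, x along it towards the tip. Leave alone.
- stand: The whole fixed stand; origin and axes are those of the seat. Aluminium sample tray over x -36 to 76, y -45 to 45 mm, underside 225 mm and rim top 239 mm above the bench, on two 12 mm posts at x 66, y +-36 mm. The clamp post with the knob stands at x 0, y -130 mm.
Not all that is in view belongs to the job. There is more than one size of the detector; the one meant has the size given above.

How it is judged:
On the way:
1. the tube stands home in the V-stop while the keeper bar is still open (horizontal distance between detector and seat below 0.006 m and angle between detector's own z axis and vertical below 0.05 rad and value of joint keeper below 0.5 rad), for 0.2 s.
At the end, for the whole second after the job is handed in: The tube stands upright (within 0.05 rad), at rest on the bench, its axis within 7 mm of the home point in the V-stop, and the keeper is closed (joint above 1.22 of 1.4 rad) (horizontal distance between detector and seat below 0.007 m and angle between detector's own z axis and vertical below 0.05 rad and height (world z) of detector below 0.005 m and value of joint keeper above 1.22 rad and linear speed of detector below 0.02 m/s); the robot touches nothing.
It fails at once if the tube is tipped by more than 15 degrees (angle between detector's own z axis and vertical above 0.26 rad).
It fails at once if the tube is lifted off the bench (over 12 mm) (height (world z) of detector above 0.012 m).
It fails at once if the rock on the tray is moved by more than 15 mm (distance of specimen from where it was at the start of the episode above 0.015 m).
It fails at once if the jar, the pancake detector or the screwdriver is moved by more than 20 mm (distance of any of jar, pancake, screwdriver from where it was at the start of the episode above 0.02 m).
It also fails if it takes over 61 s, if anything falls off the work surface, if the arm or the gripper's body presses on something with over 40 N, if the wrist force passes 120 N, or if a joint passes its speed limit or range.

## Working session

There is one attempt and no reset: what is moved stays moved. The work goes in short steps, Python scripts to look and compute and a tool call to move; the robot and the scene stay as the last step left them, time stands still between calls to the robot, and variables do not carry over. Pictures are saved under pics/ and viewed, about 8 in all and at most 12, crops included, and the job is handed in when it is done.

Besides the shell and the picture viewer there is one more tool, called after ">>>" as name(argument=value, ...), one argument or row to a line, values as JSON. servo_tool: Moves the arm, as the interface text tells. Its arguments: {"type":"object","properties":{"motion":{"type":"array"},"grip_force":{"type":"number"}},"required":["motion"]}

```bash
mkdir -p pics; ls; cat > h.py <<'E'
import numpy as np,cv2
from scipy.spatial.transform import Rotation as R
from workcell import monitor,eyes,ticket,models
def ext(cam,obs=None):
    i=eyes.camera_info(cam)
    if cam!='wrist': return np.linalg.inv(np.array(i['extrinsics']))
    T=np.eye(4);T[:3,:3]=R.from_quat(obs['ee_rot']).as_matrix();T[:3,3]=obs['position']
    return T@np.array(i['tool_from_camera'])
def cloud(cam,d,T):
    i=eyes.camera_info(cam);K=np.array(i['intrinsics'])
    v,u=np.mgrid[:420,:560]
    p=np.stack([u,v],-1).reshape(-1,1,2).astype(float)
    n=cv2.undistortPoints(p,K,np.array([i['k1'],0,0,0.])).reshape(420,560,2)
    P=np.dstack([n*d[...,None],d])
    return P@T[:3,:3].T+T[:3,3]
E
python3 - <<'E'
from h import *
o=monitor.get_obs();print(o)
ims=[]
for c in('scene','top'):
    im,d=eyes.camera(c);T=ext(c);print(c,T.round(3).tolist());np.savez(f'{c}.npz',im=im,d=d,P=cloud(c,d,T))
    cv2.imwrite(f'pics/{c}0.png',im)
    for n in('detector','keeper','knob','keeper_tip','specimen','jar','pancake','screwdriver','stand'):
        for b in models.boxes_of(c,n): print(n,round(b['confidence'],2),(T[:3,:3]@b['point']+T[:3,3]).round(3))
E
```

```text
pics
{'clock': 0.0, 'joint_pos': array([-1.29262103,  0.33288694, -0.06471998,  1.46090435,  0.02161384,
        1.34990293, -0.08851507]), 'joint_velocities': array([ 7.59100122e-04,  8.17063668e-04, -1.79332179e-05,  1.08638532e-03,
       -1.99905268e-03,  8.96716818e-04, -8.62656411e-04]), 'tau': array([-5.37569758e-04, -6.25454450e+01,  4.90360893e-02, -3.91583061e+01,
        1.61540264e-02,  1.00610053e-02,  2.83688780e-05]), 'position': array([0.18505345, 0.59659819, 0.23052422]), 'ee_rot': array([ 8.05057229e-01,  5.93196734e-01, -5.44010959e-04,  4.44774932e-04]), 'ft_force': array([ 0.12369823,  0.56801665, -0.08180147]), 'torque': array([ 0.0072174 , -0.05899505, -0.05431359]), 'grip_width': 1.0018788155873932}
scene [[-0.34, 0.663, -0.667, 1.242], [0.94, 0.239, -0.242, 0.32], [-0.001, -0.71, -0.704, 0.855], [0.0, 0.0, 0.0, 1.0]]
detector 0.96 [0.544 0.088 0.192]
detector 0.72 [ 0.473 -0.008  0.076]
detector 0.35 [0.472 0.384 0.02 ]
keeper 0.75 [0.668 0.004 0.095]
knob 0.89 [0.666 0.004 0.107]
keeper_tip 0.56 [0.666 0.008 0.098]
specimen 0.72 [0.657 0.317 0.052]
specimen 0.28 [0.544 0.085 0.194]
jar 0.94 [0.654 0.319 0.049]
pancake 0.76 [ 0.636 -0.156  0.032]
screwdriver 0.84 [0.474 0.386 0.018]
stand 0.76 [0.698 0.124 0.098]
stand 0.6 [0.667 0.004 0.099]
top [[-0.014, -0.995, 0.099, 0.458], [-1.0, 0.016, 0.016, 0.074], [-0.018, -0.098, -0.995, 1.36], [0.0, 0.0, 0.0, 1.0]]
detector 0.69 [ 0.458 -0.001  0.124]
detector 0.55 [0.531 0.089 0.189]
keeper 0.78 [0.63  0.003 0.101]
knob 0.67 [0.634 0.004 0.104]
keeper_tip 0.62 [0.631 0.001 0.096]
specimen 0.57 [0.647 0.136 0.264]
jar 0.67 [0.643 0.317 0.077]
pancake 0.92 [ 0.623 -0.164  0.033]
screwdriver 0.92 [0.46  0.387 0.022]
stand 0.78 [0.681 0.109 0.23 ]
```

View pics/scene0.png

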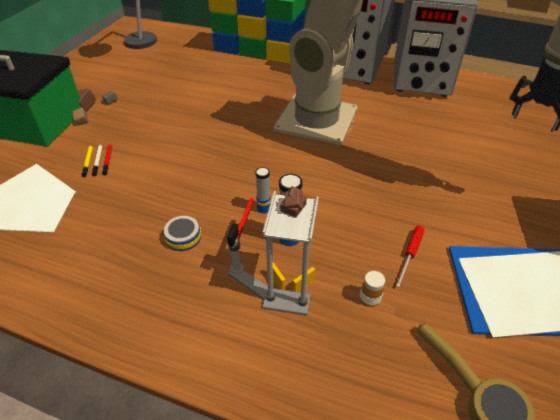

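View pics/top0.png

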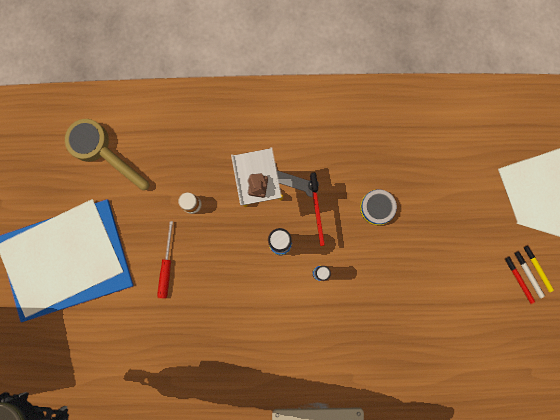

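The scene shows the target tube (cap at about (280,240) in top, near the tray), a smaller look-alike at (322,273), the tray with rock at (257,175), the knob at (314,183) and the red bar's tip at (322,243). Next I measure these from the depth.

```bash
python3 - <<'E'
from h import *
for c in('scene','top'):
    z=np.load(c+'.npz');P=z['P'];im=z['im'];ok=z['d']>0;H=cv2.cvtColor(im,cv2.COLOR_BGR2HSV)
    h,s,v=[H[...,i].astype(int) for i in range(3)]
    X,Y,Z=P[...,0],P[...,1],P[...,2]
    roi=ok&(X>.35)&(X<.85)&(Y>-.12)&(Y<.25)
    b=ok&(X>.4)&(X<.9)&(abs(Y)<.3)&(Z<.02)&(h<25)
    print(c,'bench z',np.median(Z[b]))
    def circ(m,n):
        p=P[m][:,:2].astype(np.float32)
        if len(p)<5:print(n,len(p));return
        (cc,r)=cv2.minEnclosingCircle(p);print(n,len(p),np.array(cc).round(4),'r',round(r,4),'med',np.median(P[m],0).round(4))
    circ(roi&(Z>.18)&(Z<.2)&(np.hypot(X-.535,Y-.09)<.045),'cap')
    circ(roi&(Z>.1)&(Z<.2)&(np.hypot(X-.465,Y+.0)<.035),'small')
    t=roi&(Z>.222)&(Z<.248)&(s<80)&(abs(X-.68)<.1);p=P[t][:,:2].astype(np.float32)
    print('tray',len(p),cv2.minAreaRect(p),np.median(Z[t]))
    red=roi&((h<5)|(h>174))&(s>170)&(v>80)&(Z>.07)&(Z<.13)&(Y<.08)
    p=P[red];print('red',len(p));
    if len(p)>5:
        m=p.mean(0);u=np.linalg.svd(p[:,:2]-m[:2],full_matrices=False)[2][0];q=(p[:,:2]-m[:2])@u
        print(m.round(4),u.round(3),'ends',(m[:2]+u*q.min()).round(4),(m[:2]+u*q.max()).round(4),'zmed',np.median(p[:,2]),'zmax',np.percentile(p[:,2],95))
    k=roi&(v<60)&(Z>.105)&(Z<.155)&(X>.6)&(Y<.06);p=P[k][:,:2].astype(np.float32)
    print('knob',len(p),cv2.minAreaRect(p) if len(p)>4 else '',np.percentile(Z[k],[5,95]) if len(p) else '')
    kt=k&(Z>.138);
    if kt.sum()>4: print('knobtop',kt.sum(),cv2.minAreaRect(P[kt][:,:2].astype(np.float32)))
    y=roi&(h>20)&(h<34)&(s>150)&(v>120)&(X>.58);p=P[y];print('yellow',len(p))
    for q in p[(p[:,2]>.037)][::6]: print(q.round(3),end=' ')
    print()
E
```

```text
scene bench z -0.0014204766029448646
cap 314 [0.5358 0.0877] r 0.0278 med [0.5375 0.0864 0.1909]
small 221 [ 0.4598 -0.012 ] r 0.0204 med [ 0.4693 -0.0077  0.1269]
tray 1666 ((0.6731414198875427, 0.13657669723033905), (0.11386322230100632, 0.09027251601219177), 9.957192420959473) 0.2295998156629404
red 163
[ 0.5916 -0.0039  0.0999] [0.989 0.15 ] ends [ 0.5295 -0.0133] [0.6687 0.0077] zmed 0.09922499043422861 zmax 0.10191409231505141
knob 170 ((0.677313506603241, 0.005868662614375353), (0.04419634863734245, 0.014146284200251102), 7.846792697906494) [0.12064292 0.14476055]
knobtop 105 ((0.6764467358589172, 0.005607597064226866), (0.04245257005095482, 0.013897784054279327), 8.445050239562988)
yellow 268
[0.657 0.09  0.044] [0.663 0.095 0.042] [0.64  0.177 0.046] [0.643 0.174 0.044] [0.672 0.103 0.045] [0.642 0.181 0.043] [0.671 0.107 0.043] [0.646 0.182 0.044] [0.675 0.109 0.044] [0.649 0.181 0.044] [0.677 0.112 0.045] [0.681 0.106 0.044] [0.654 0.175 0.041] [0.681 0.113 0.043] [0.684 0.112 0.042] [0.657 0.176 0.037] [0.672 0.157 0.044] [0.687 0.125 0.045] [0.691 0.122 0.044] [0.679 0.1
[... 180 characters left out ...]
26824
cap 447 [0.536  0.0902] r 0.0267 med [0.5362 0.0902 0.1917]
small 194 [ 0.4601 -0.0093] r 0.0181 med [ 0.4598 -0.0091  0.1301]
tray 1669 ((0.6724666953086853, 0.13870453834533691), (0.11262065917253494, 0.08986692130565643), 9.81419849395752) 0.23084017174084548
red 211
[ 0.5914 -0.0031  0.1002] [-0.992 -0.123] ends [0.6561 0.0049] [ 0.5267 -0.0111] zmed 0.10008706211003937 zmax 0.10417972540891562
knob 123 ((0.6746987104415894, 0.005581265315413475), (0.043221939355134964, 0.017544742673635483), 7.844079494476318) [0.1239941  0.14714083]
knobtop 102 ((0.6747367978096008, 0.007309957407414913), (0.04265785962343216, 0.01407285314053297), 7.968997955322266)
yellow 22
[0.658 0.086 0.045]
```

```bash
cat >> h.py <<'E'
S=np.array([.6531,.1342]);YAW=np.radians(9.9)
def seat2w(x,y): c,s=np.cos(YAW),np.sin(YAW);return S+[c*x-s*y,s*x+c*y]
def orient(head,lean):  # deg; tool y = heading, z leans toward heading
    h,l=np.radians([head,lean]);x=[-np.sin(h),np.cos(h),0];z=[np.sin(l)*np.cos(h),np.sin(l)*np.sin(h),-np.cos(l)]
    return R.from_matrix(np.column_stack([x,np.cross(z,x),z]))
def go(pos,q):
    o=monitor.get_obs();r=R.from_quat(o['ee_rot'])
    d=r.inv().apply(np.array(pos)-o['position']);w=(r.inv()*q).as_rotvec(degrees=True)
    print('t',round(o['clock'],2),'shift',d.round(4),'rot',w.round(2))
E
python3 - <<'E'
from h import *
c=np.array([.536,.0892]);u=np.array([np.cos(YAW),np.sin(YAW)])
p=c-.065*u;print(p,np.degrees(YAW))
go([*p,.25],orient(9.9,40))
E
```

```text
[0.47196789 0.07802461] 9.9
t 1.0 shift [-0.4107  0.4277 -0.0187] rot [-39.24   9.46 -26.02]
```

>>> servo_tool(
  motion=[
    [0.45,-0.04,0.042,-0.03,-4,1,-2.6],
    [0.45,-0.411,0.428,-0.019,-39.2,9.5,-26],
    [0.45,-0.411,0.428,-0.019,-39.2,9.5,-26],
    [0.45,-0.411,0.428,-0.019,-39.2,9.5,-26],
    [0.45,-0.411,0.428,-0.019,-39.2,9.5,-26],
    [0.45,-0.411,0.428,-0.019,-39.2,9.5,-26],
    [0.45,-0.411,0.428,-0.019,-39.2,9.5,-26],
    [0.45,-0.411,0.428,-0.019,-39.2,9.5,-26],
    [0.45,-0.411,0.428,-0.019,-39.2,9.5,-26],
    [0.45,-0.411,0.428,-0.019,-39.2,9.5,-26],
    [0.45,-0.411,0.428,-0.019,-39.2,9.5,-26],
    [0.45,-0.411,0.428,-0.019,-39.2,9.5,-26],
    [0.45,-0.411,0.428,-0.019,-39.2,9.5,-26],
    [0.45,-0.411,0.428,-0.019,-39.2,9.5,-26],
    [0.45,-0.411,0.428,-0.019,-39.2,9.5,-26],
  ],
)

```text
clock: 2.88
position: [0.4718, 0.0791, 0.2503]
ee_rot: [0.604, 0.72, 0.262, 0.22]
ft_force: [0.2, 0.2, -0.0]
grip_width: 0.452
```

```bash
python3 - <<'E'
from h import *
o=monitor.get_obs();print(o['position'],o['joint_pos'].round(3),o['ft_force'],o['grip_width'])
c=np.array([.536,.0892]);u=np.array([np.cos(YAW),np.sin(YAW)])
p=c-.065*u
go([*p,.25],orient(9.9,40));go([*p,.06],orient(9.9,40));go([*p,.013],orient(9.9,40))
E
```

```text
[0.47183008 0.07905985 0.25031826] [-0.262 -0.497 -0.055  2.357  0.118  0.592  1.353] [ 0.18601069  0.18948505 -0.01315358] 0.45212735081436817
t 2.88 shift [-0.001  -0.0002  0.0002] rot [-0.02 -0.1   0.1 ]
t 2.88 shift [-0.0011 -0.1223  0.1458] rot [-0.02 -0.1   0.1 ]
t 2.88 shift [-0.0011 -0.1525  0.1818] rot [-0.02 -0.1   0.1 ]
```

>>> servo_tool(
  motion=[
    [0.45,-0.001,-0.03,0.036,0,0,0],
    [0.45,-0.001,-0.06,0.072,0,0,0],
    [0.45,-0.001,-0.09,0.108,0,0,0],
    [0.45,-0.001,-0.122,0.146,0,0,0],
    [0.45,-0.001,-0.122,0.146,0,0,0],
    [0.45,-0.001,-0.122,0.146,0,0,0],
  ],
)

```text
clock: 3.62
position: [0.484, 0.0936, 0.1514]
ee_rot: [0.599, 0.728, 0.256, 0.214]
ft_force: [0.4, 1.4, 0.5]
grip_width: 0.446
```

```bash
python3 - <<'E'
from h import *
o=monitor.get_obs();print(o['position'],o['joint_pos'].round(3),o['ft_force'],o['grip_width'])
im,d=eyes.camera('wrist');cv2.imwrite('pics/w1.png',im);im2,_=eyes.camera('scene')
cv2.imwrite('pics/m1.png',np.hstack([im[:,80:480],cv2.resize(im2[120:330,130:330],(400,420))]))
c=np.array([.536,.0892]);u=np.array([np.cos(YAW),np.sin(YAW)])
p=c-.065*u
go([*p,.013],orient(9.9,40))
E
```

```text
[0.48399489 0.0935821  0.15136175] [ 0.91  -0.488 -1.041  2.413 -1.028  0.458  2.367] [0.42233015 1.35007327 0.45061249] 0.44573928338037117
t 3.73 shift [-0.0099 -0.0963  0.0982] rot [-1.23 -0.34  0.84]
```

View pics/m1.png

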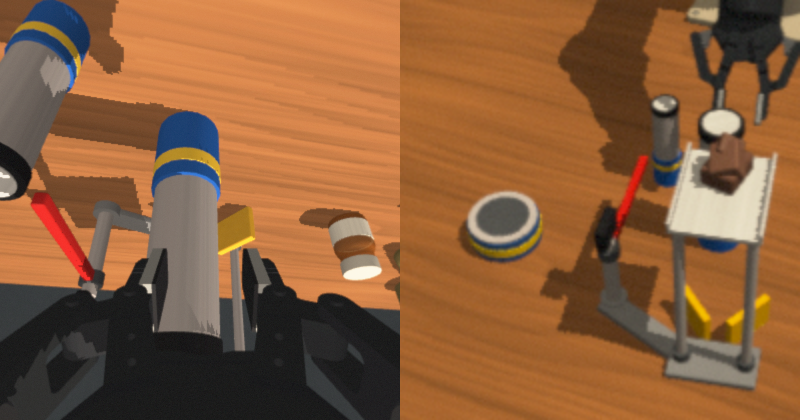

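The first pose (40° lean) folds the arm to its joint-4 limit. I'll back up and use about 27° lean with the fingers nearly shut, which my rough kinematics says fits.

```bash
python3 - <<'E'
from h import *
go([.470,.0785,.27],orient(9.9,38))
go([.485,.081,.27],orient(9.9,27))
E
```

```text
t 3.73 shift [-0.0103  0.0632 -0.1033] rot [ 0.77 -0.33  0.85]
t 3.73 shift [-0.0107  0.075  -0.0938] rot [11.77 -0.24  0.88]
```

>>> servo_tool(
  motion=[
    [0.25,-0.005,0.021,-0.035,0.3,0,0.3],
    [0.25,-0.01,0.042,-0.069,0.8,-0.3,0.9],
    [0.25,-0.01,0.063,-0.103,0.8,-0.3,0.9],
    [0.25,-0.01,0.068,-0.1,6,-0.3,0.9],
    [0.25,-0.011,0.075,-0.094,11.8,-0.2,0.9],
    [0.25,-0.011,0.075,-0.094,11.8,-0.2,0.9],
    [0.25,-0.011,0.075,-0.094,11.8,-0.2,0.9],
    [0.25,-0.011,0.075,-0.094,11.8,-0.2,0.9],
  ],
)

```text
clock: 4.72
position: [0.4843, 0.0812, 0.2718]
ee_rot: [0.625, 0.745, 0.18, 0.151]
ft_force: [-0.8, -0.2, 0.5]
grip_width: 0.25
```

```bash
python3 - <<'E'
from h import *
o=monitor.get_obs();print(o['position'],o['joint_pos'].round(3),o['ft_force'],o['grip_width'])
for z in(.27,.1,.016):go([.485,.081,z],orient(9.9,27))
E
```

```text
[0.48430584 0.08121736 0.27183809] [ 0.419 -0.351 -0.56   2.095 -0.25   0.88   1.702] [-0.75901575 -0.19987632  0.46179669] 0.25030242886164805
t 4.72 shift [-0.0003 -0.0003  0.0019] rot [ 0.18 -0.11  0.08]
t 4.72 shift [-0.0005 -0.0779  0.1532] rot [ 0.18 -0.11  0.08]
t 4.72 shift [-0.0006 -0.1163  0.2279] rot [ 0.18 -0.11  0.08]
```

>>> servo_tool(
  motion=[
    [0.25,0,0,0.002,0.2,0,0],
    [0.25,0,0,0.002,0.2,0,0],
    [0.25,0,-0.016,0.03,0.2,0,0],
    [0.25,0,-0.032,0.061,0.2,0,0],
    [0.25,0,-0.048,0.092,0.2,0,0],
    [0.25,0,-0.063,0.123,0.2,0,0],
    [0.25,0,-0.078,0.153,0.2,0,0],
    [0.25,0,-0.078,0.153,0.2,0,0],
  ],
)

```text
clock: 5.72
position: [0.4838, 0.0815, 0.0985]
ee_rot: [0.626, 0.745, 0.178, 0.147]
ft_force: [0.1, 0.2, 0.3]
grip_width: 0.251
```

```bash
python3 - <<'E'
from h import *
o=monitor.get_obs();print(o['position'],o['joint_pos'].round(3),o['ft_force'],o['grip_width'])
for z in(.06,.016,.013):go([.485,.081,z],orient(9.9,27))
E
```

```text
[0.4837864  0.08148276 0.0984925 ] [ 0.472 -0.109 -0.724  2.316 -0.079  0.444  1.543] [0.08401135 0.20246967 0.283039  ] 0.25130567122349445
t 5.72 shift [-0.0008 -0.0163  0.0349] rot [-0.29 -0.21  0.03]
t 5.72 shift [-0.0009 -0.0361  0.0742] rot [-0.29 -0.21  0.03]
t 5.72 shift [-0.0009 -0.0374  0.0769] rot [-0.29 -0.21  0.03]
```

>>> servo_tool(
  motion=[
    [0.25,0,-0.009,0.019,0,0,0],
    [0.25,-0.001,-0.018,0.038,-0.2,-0.1,0],
    [0.25,-0.001,-0.028,0.057,-0.3,-0.2,0],
    [0.25,-0.001,-0.037,0.077,-0.3,-0.2,0],
    [0.25,-0.001,-0.037,0.077,-0.3,-0.2,0],
  ],
)

```text
clock: 6.35
position: [0.4877, 0.0809, 0.0153]
ee_rot: [0.625, 0.744, 0.179, 0.152]
ft_force: [-0.6, 1.3, 0.1]
grip_width: 0.246
```

```bash
python3 - <<'E'
from h import *
o=monitor.get_obs();print(o['position'],o['joint_pos'].round(3),o['ft_force'],o['grip_width'])
im,d=eyes.camera('wrist');im2,_=eyes.camera('scene')
cv2.imwrite('pics/m2.png',np.hstack([im[:,80:480],cv2.resize(im2[120:330,130:330],(400,420))]))
for b in models.boxes_of('wrist','detector'): print(b)
E
```

```text
[0.48765684 0.0809142  0.01527755] [ 0.406  0.123 -0.707  2.373  0.58   0.238  0.931] [-0.57557479  1.2723823   0.11608508] 0.24596885632632934
{'point': [-0.0712, 0.0034, 0.0976], 'confidence': 0.65}
{'point': [0.005, 0.0549, 0.1575], 'confidence': 0.58}
```

View pics/m2.png

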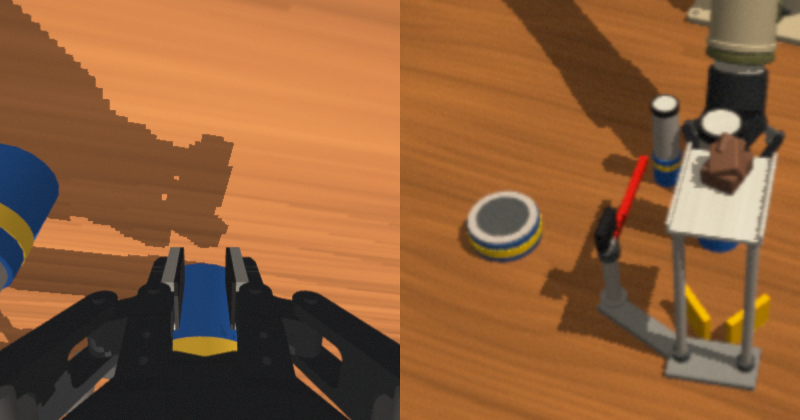

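```bash
python3 - <<'E'
from h import *
for x,y,l in((-.162,-.0235,29),(-.150,-.0225,30),(-.14,-.0205,31)):go([*seat2w(x,y),.014],orient(9.9,l))
E
```

```text
t 6.5 shift [0.0003 0.0068 0.0067] rot [-1.62  0.09  0.06]
t 6.5 shift [0.0013 0.0175 0.0122] rot [-2.62  0.09  0.06]
t 6.5 shift [0.0033 0.0263 0.0168] rot [-3.62  0.09  0.06]
```

>>> servo_tool(
  motion=[
    [0.25,0,0.004,0.004,-0.8,0,0],
    [0.25,0,0.007,0.007,-1.6,0.1,0.1],
    [0.25,0.0005,0.0105,0.0085,-2,0.1,0.1],
    [0.25,0.001,0.014,0.0103,-2.3,0.1,0.1],
    [0.25,0.0013,0.0175,0.0122,-2.6,0.1,0.1],
    [0.25,0.002,0.022,0.0145,-3.1,0.1,0.1],
    [0.25,0.0033,0.0263,0.0168,-3.6,0.1,0.1],
    [0.25,0.0033,0.0263,0.0168,-3.6,0.1,0.1],
  ],
)

```text
clock: 7.5
position: [0.5181, 0.0897, 0.0129]
ee_rot: [0.62, 0.738, 0.204, 0.171]
ft_force: [-1.3, -1.2, 1.0]
grip_width: 0.252
```

```bash
cat >>h.py <<'E'
def tube():
    for c,r in(('top',0.027),('scene',0.0275)):
        im,d=eyes.camera(c);P=cloud(c,d,ext(c));X,Y,Z=P[...,0],P[...,1],P[...,2]
        m=(d>0)&(Z>.18)&(Z<.2)&(X>.5)&(X<.72)&(Y>.05)&(Y<.2)&(im.max(-1)>120)
        n,l,st,_=cv2.connectedComponentsWithStats(m.astype(np.uint8));k=1+np.argmax(st[1:,4]) if n>1 else 0
        p=P[(l==k)&m] if k else P[m]
        if len(p)>20:
            q=cv2.minEnclosingCircle(p[:,:2].astype(np.float32));w=np.array(q[0]);s=R.from_euler('z',-YAW).apply([*(w-S),0])
            print(c,len(p),'w',w.round(4),'r',round(q[1],4),'seat',s[:2].round(4),'z',np.median(p[:,2]).round(4))
        else: print(c,len(p))
    return im
def st():
    o=monitor.get_obs();s=R.from_euler('z',-YAW).apply([*(o['position'][:2]-S),0]);print('TCP',o['position'].round(4),'seat',s[:2].round(4),'j',o['joint_pos'].round(2),'F',o['ft_force'].round(1))
E
python3 - <<'E'
from h import *
st();tube()
for x,y,l in((-.11,-.0155,33),(-.075,-.0075,35)):go([*seat2w(x,y),.015],orient(9.9,l))
E
```

```text
TCP [0.5181 0.0897 0.0129] seat [-0.1407 -0.0206] j [ 0.21  0.17 -0.52  2.36  0.95  0.17  0.56] F [-1.3 -1.2  1. ]
top 287 w [0.5522 0.0964] r 0.0216 seat [-0.1059 -0.0199] z 0.1924
scene 145 w [0.5493 0.0934] r 0.0228 seat [-0.1093 -0.0224] z 0.1914
t 7.6 shift [0.005  0.0276 0.014 ] rot [-2.09 -0.03 -0.03]
t 7.6 shift [0.013  0.0576 0.0319] rot [-4.09 -0.03 -0.03]
```

>>> servo_tool(
  motion=[
    [0.25,0.001,0.0055,0.0028,-0.4,0,0],
    [0.25,0.002,0.011,0.0056,-0.8,0,0],
    [0.25,0.003,0.0165,0.0084,-1.2,0,0],
    [0.25,0.004,0.022,0.0112,-1.6,0,0],
    [0.25,0.005,0.0276,0.014,-2.1,0,0],
    [0.25,0.0063,0.0326,0.017,-2.4,0,0],
    [0.25,0.0077,0.0376,0.02,-2.7,0,0],
    [0.25,0.009,0.0426,0.023,-3,0,0],
    [0.25,0.0103,0.0476,0.026,-3.3,0,0],
    [0.25,0.0117,0.0526,0.029,-3.7,0,0],
    [0.25,0.013,0.0576,0.0319,-4.1,0,0],
    [0.25,0.013,0.0576,0.0319,-4.1,0,0],
  ],
)

```text
clock: 9.1
position: [0.5803, 0.1143, 0.0145]
ee_rot: [0.614, 0.73, 0.23, 0.193]
ft_force: [-0.6, 0.2, -0.3]
grip_width: 0.251
```

```bash
python3 - <<'E'
from h import *
st();tube()
for x,y,l in((-.055,-.003,36),(-.04,0,36),(-.034,0,36)):go([*seat2w(x,y),.015],orient(9.9,l))
E
```

```text
TCP [0.5803 0.1143 0.0145] seat [-0.0751 -0.0071] j [ 0.02  0.26 -0.35  2.26  1.45  0.16  0.05] F [-0.6  0.2 -0.3]
top 212 w [0.6128 0.1219] r 0.0217 seat [-0.0418 -0.0052] z 0.1927
scene 10
t 9.2 shift [0.0041 0.0166 0.0113] rot [-1.01 -0.07 -0.03]
t 9.2 shift [0.0071 0.0289 0.0199] rot [-1.01 -0.07 -0.03]
t 9.2 shift [0.0071 0.0338 0.0234] rot [-1.01 -0.07 -0.03]
```

```bash
python3 - <<'E'
from h import *
for x,y,l in((-.055,-.003,32),(-.04,-.0005,30),(-.033,0,30)):go([*seat2w(x,y),.015],orient(9.9,l))
E
```

```text
t 9.2 shift [0.0041 0.0166 0.0113] rot [ 2.99 -0.07 -0.02]
t 9.2 shift [0.0066 0.0289 0.0199] rot [ 4.99 -0.07 -0.02]
t 9.2 shift [0.0071 0.0347 0.024 ] rot [ 4.99 -0.07 -0.02]
```

>>> servo_tool(
  motion=[
    [0.25,0.001,0.0042,0.0028,0.7,0,0],
    [0.25,0.002,0.0083,0.0056,1.5,0,0],
    [0.25,0.003,0.0125,0.0084,2.2,0,0],
    [0.25,0.0041,0.0166,0.0113,3,0,0],
    [0.25,0.005,0.0208,0.0142,3.7,0,0],
    [0.25,0.0058,0.025,0.0171,4.4,0,0],
    [0.25,0.0066,0.0289,0.0199,5,0,0],
    [0.25,0.0068,0.0306,0.0211,5,0,0],
    [0.25,0.0069,0.0322,0.0223,5,0,0],
    [0.25,0.0069,0.0322,0.0223,5,0,0],
  ],
)

```text
clock: 10.45
position: [0.6175, 0.1276, 0.0148]
ee_rot: [0.622, 0.739, 0.198, 0.166]
ft_force: [-3.1, -1.8, 4.6]
grip_width: 0.252
```

```bash
python3 - <<'E'
from h import *
st();im2=tube();im,_=eyes.camera('wrist')
cv2.imwrite('pics/m3.png',np.hstack([im[:,80:480],cv2.resize(im2[150:325,190:357],(400,420))]))
for x in(-.034,-.03):go([*seat2w(x,0),.015],orient(9.9,30))
E
```

```text
TCP [0.6175 0.1276 0.0148] seat [-0.0362 -0.0004] j [ 0.18  0.37 -0.54  2.1   0.91  0.31  0.64] F [-3.1 -1.8  4.6]
top 5
scene 11
t 10.6 shift [0.0004 0.002  0.0009] rot [-0.01 -0.05 -0.02]
t 10.6 shift [0.0004 0.0054 0.0029] rot [-0.01 -0.05 -0.02]
```

View pics/m3.png

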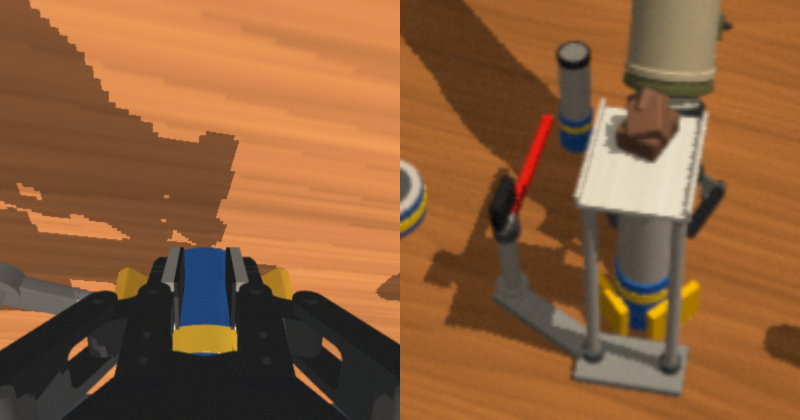

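The tube sits between the V walls (scene crop (645,300)), and both yellow walls flank the fingers in the wrist view. I'll press gently until the force rises.

>>> servo_tool(
  motion=[
    [0.25,0,0.0012,0,0,0,0],
    [0.25,0,0.0022,0.0005,0,0,0],
    [0.25,0,0.003,0.001,0,0,0],
    [0.25,0,0.003,0.001,0,0,0],
  ],
)

```text
clock: 11.1
position: [0.62, 0.128, 0.0149]
ee_rot: [0.622, 0.74, 0.198, 0.166]
ft_force: [-8.9, -1.6, 2.7]
grip_width: 0.252
```

```bash
python3 - <<'E'
from h import *
st()
E
```

```text
TCP [0.62   0.128  0.0149] seat [-0.0337 -0.0004] j [ 0.18  0.38 -0.55  2.09  0.9   0.31  0.65] F [-8.9 -1.6  2.7]
```

>>> servo_tool(
  motion=[
    [0.25,0,0.0012,0.0005,0,0,0],
    [0.25,0,0.002,0.001,0,0,0],
    [0.25,0,0.002,0.001,0,0,0],
  ],
)

```text
clock: 11.48
position: [0.6208, 0.1279, 0.0141]
ee_rot: [0.622, 0.74, 0.197, 0.165]
ft_force: [-17.4, -3.6, 9.5]
grip_width: 0.249
```

```bash
python3 - <<'E'
from h import *
st()
o=monitor.get_obs();im,d=eyes.camera('scene');P=cloud('scene',d,ext('scene'))
# steel/collar surface of tube: fit circle with known radius
from scipy.optimize import least_squares
X,Y,Z=[P[...,i] for i in range(3)]
for z0,z1,r in((.1,.17,.025),(.047,.068,.028)):
    s=(P[...,:2]-S)@np.array([[np.cos(YAW),-np.sin(YAW)],[np.sin(YAW),np.cos(YAW)]])
    m=(d>0)&(Z>z0)&(Z<z1)&(np.hypot(s[...,0],s[...,1])<.034);p=s[m]
    f=least_squares(lambda c:np.hypot(*(p-c).T)-r,[0,0],loss='soft_l1',f_scale=.001)
    print(len(p),f.x.round(4),np.sqrt(np.mean(f.fun**2)).round(4))
E
```

```text
TCP [0.6208 0.1279 0.0141] seat [-0.0329 -0.0006] j [ 0.18  0.38 -0.55  2.08  0.9   0.32  0.65] F [-17.4  -3.6   9.5]
401 [-0.0004 -0.0005] 0.0009
152 [-0.0004 -0.0002] 0.0014
```

The tube is home: the force rose to 18 N and the fitted axis is within 0.5 mm of the seat. Now I retreat and plan the knob.

```bash
python3 - <<'E'
from h import *
print(np.array(eyes.camera_info('wrist')['tool_from_camera']).round(3))
go([*seat2w(-.10,-.005),.02],orient(9.9,30))
go([*seat2w(-.12,-.02),.27],orient(9.9,20))
E
```

```text
[[ 1.     0.    -0.001  0.   ]
 [-0.     0.958  0.286 -0.072]
 [ 0.001 -0.286  0.958 -0.143]
 [ 0.     0.     0.     1.   ]]
t 11.53 shift [-0.0044 -0.0553 -0.0384] rot [-0.23  0.01 -0.  ]
t 11.53 shift [-0.0194  0.0514 -0.2654] rot [ 9.77  0.01 -0.  ]
```

>>> servo_tool(
  motion=[
    [0.25,0,-0.005,-0.003,0,0,0],
    [0.25,-0.001,-0.018,-0.013,0,0,0],
    [0.25,-0.003,-0.037,-0.025,0,0,0],
    [0.25,-0.004,-0.055,-0.038,0,0,0],
    [0.25,-0.008,-0.03,-0.095,2,0,0],
    [0.25,-0.012,-0.003,-0.152,4,0,0],
    [0.25,-0.016,0.024,-0.209,7,0,0],
    [0.25,-0.019,0.051,-0.265,9.8,0,0],
    [0.25,-0.019,0.051,-0.265,9.8,0,0],
  ],
)

```text
clock: 12.65
position: [0.5407, 0.0947, 0.2749]
ee_rot: [0.633, 0.753, 0.136, 0.114]
ft_force: [0.2, 0.3, -0.1]
grip_width: 0.249
```

```bash
python3 - <<'E'
from h import *
st()
go([.6753,.0063,.25],orient(8.1,0))
E
```

```text
TCP [0.5407 0.0947 0.2749] seat [-0.1175 -0.0196] j [ 0.75 -0.12 -0.94  1.87 -0.1   0.99  1.58] F [ 0.2  0.3 -0.1]
t 12.65 shift [-0.1103  0.1013  0.0643] rot [20.44 -0.33  1.8 ]
```

>>> servo_tool(
  motion=[
    [0.5,-0.03,0.01,-0.003,3,0,0],
    [0.5,-0.06,0.035,0.01,8,0,0.6],
    [0.5,-0.09,0.07,0.036,14,-0.2,1.2],
    [0.5,-0.11,0.101,0.064,20.4,-0.3,1.8],
    [0.5,-0.11,0.101,0.064,20.4,-0.3,1.8],
    [0.5,-0.11,0.101,0.064,20.4,-0.3,1.8],
  ],
)

```text
clock: 13.4
position: [0.6736, 0.0074, 0.2446]
ee_rot: [0.655, 0.756, -0.0, -0.003]
ft_force: [-0.1, -0.8, -0.0]
grip_width: 0.5
```

```bash
python3 - <<'E'
from h import *
st();o=monitor.get_obs();im,d=eyes.camera('wrist');P=cloud('wrist',d,ext('wrist',o));v=im.max(-1)
X,Y,Z=[P[...,i] for i in range(3)]
k=(d>0)&(Z>.135)&(Z<.155)&(np.hypot(X-.675,Y-.006)<.035);print(k.sum(),cv2.minAreaRect(P[k][:,:2].astype(np.float32)) if k.sum()>4 else '')
im2=tube();cv2.imwrite('pics/m4.png',np.hstack([im[:,80:480],cv2.resize(im2[150:325,190:357],(400,420))]))
go([.6753,.0063,.16],orient(8.1,0));go([.6753,.0063,.117],orient(8.1,0))
E
```

```text
TCP [0.6736 0.0074 0.2446] seat [-0.0016 -0.1284] j [ 0.49  0.58 -0.88  1.25  0.43  1.5   1.38] F [-0.1 -0.8 -0. ]
822 ((0.6736833453178406, 0.004900755826383829), (0.043175458908081055, 0.013740078546106815), 7.564485549926758)
top 0
scene 11
t 13.55 shift [-0.0009  0.0023  0.0882] rot [0.03 0.04 0.06]
t 13.55 shift [-0.0008  0.0023  0.1312] rot [0.03 0.04 0.06]
```

View pics/m4.png

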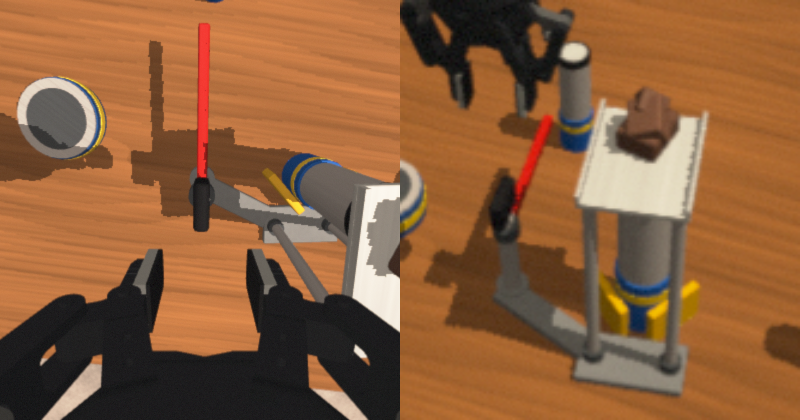

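Wrist view: wing at (202,205), bar straight up from it, and the fingers straddle the line of the wing. The measured centre agrees within 2 mm, so I descend and grip.

>>> servo_tool(
  motion=[
    [0.5,-0.001,0.0015,0.03,0,0,0],
    [0.5,-0.0015,0.0015,0.06,0,0,0],
    [0.5,-0.0015,0.0015,0.09,0,0,0],
    [0.5,-0.0015,0.0015,0.115,0,0,0],
    [0.5,-0.0015,0.0015,0.128,0,0,0],
    [0.5,-0.0015,0.0015,0.128,0,0,0],
    [0.12,-0.0015,0.0015,0.128,0,0,0],
    [0.05,-0.0015,0.0015,0.128,0,0,0],
    [0.05,-0.0015,0.0015,0.128,0,0,0],
    [0.05,-0.0015,0.0015,0.128,0,0,0],
    [0.05,-0.0015,0.0015,0.128,0,0,0],
  ],
  grip_force=25,
)

```text
clock: 14.92
position: [0.6751, 0.0048, 0.1187]
ee_rot: [0.656, 0.755, -0.001, -0.001]
ft_force: [-1.8, -0.6, 7.2]
grip_width: 0.16
```

```bash
python3 - <<'E'
from h import *
st();o=monitor.get_obs();print(o['torque'],o['grip_width'])
r=R.from_quat(o['ee_rot']).as_matrix();print(np.degrees(np.arctan2(r[1,1],r[0,1])))
E
```

```text
TCP [0.6751 0.0048 0.1187] seat [-0.0006 -0.1312] j [ 0.49  0.67 -0.84  1.41  0.5   1.29  1.33] F [-1.8 -0.6  7.2]
[-0.36995302  0.36658611  0.0652888 ] 0.16029478991652846
8.07783433761839
```

>>> servo_tool(
  motion=[
    [0.05,0,0,0,0,0,3],
    [0.05,0,0,0,0,0,7],
    [0.05,0,0,0,0,0,12],
    [0.05,0,0,0,0,0,17],
    [0.05,0,0,0,0,0,22],
    [0.05,0,0,0,0,0,27],
    [0.05,0,0,0,0,0,32],
    [0.05,0,0,0,0,0,37],
    [0.05,0,0,0,0,0,42],
    [0.05,0,0,0,0,0,47],
    [0.05,0,0,0,0,0,51],
    [0.05,0,0,0,0,0,55],
    [0.05,0,0,0,0,0,59],
    [0.05,0,0,0,0,0,62],
    [0.05,0,0,0,0,0,62],
  ],
)

```text
clock: 16.8
position: [0.6748, 0.004, 0.1187]
ee_rot: [0.951, 0.309, -0.002, -0.0]
ft_force: [-4.9, -4.0, 8.3]
grip_width: 0.161
```

```bash
python3 - <<'E'
from h import *
st();o=monitor.get_obs();print(o['torque'],o['grip_width'])
r=R.from_quat(o['ee_rot']).as_matrix();print(np.degrees(np.arctan2(r[1,1],r[0,1])))
E
```

```text
TCP [0.6748 0.004  0.1187] seat [-0.0011 -0.132 ] j [ 0.37  0.6  -0.64  1.42  0.36  1.25  0.33] F [-4.9 -4.   8.3]
[-0.61207266  0.86277711 -0.02928721] 0.16124345909109122
-54.01047632580902
```

>>> servo_tool(
  motion=[
    [0.05,0,0,0,0,0,2],
    [0.05,0,0,0,0,0,4],
    [0.05,0,0,0,0,0,6],
    [0.05,0,0,0,0,0,8],
    [0.05,0,0,0,0,0,9],
    [0.05,0,0,0,0,0,9],
  ],
)

```text
clock: 17.55
position: [0.6746, 0.0039, 0.1186]
ee_rot: [0.972, 0.234, -0.002, 0.0]
ft_force: [-5.5, -4.2, 9.3]
grip_width: 0.16
```

```bash
python3 - <<'E'
from h import *
st();o=monitor.get_obs();print(o['torque'],o['grip_width'])
r=R.from_quat(o['ee_rot']).as_matrix();print(np.degrees(np.arctan2(r[1,1],r[0,1])))
E
```

```text
TCP [0.6746 0.0039 0.1186] seat [-0.0012 -0.1321] j [ 0.35  0.59 -0.61  1.42  0.35  1.24  0.18] F [-5.5 -4.2  9.3]
[-0.73286162  0.96444387  0.30295756] 0.15968273683476447
-62.94829842039618
```

The moment about z rose by 0.3 N m, so the bar is against its stop. Releasing and lifting clear.

>>> servo_tool(
  motion=[
    [0.05,0,0,0,0,0,-0.5],
    [0.4,0,0,0,0,0,-0.5],
    [0.5,0,0,0,0,0,-0.5],
    [0.5,0,0,0,0,0,-0.5],
    [0.5,0,0,0,0,0,-0.5],
    [0.5,0,0,-0.03,0,0,-0.5],
    [0.5,0,0,-0.07,0,0,-0.5],
    [0.5,0,0,-0.12,0,0,-0.5],
    [0.5,0,0,-0.17,0,0,-0.5],
    [0.5,0,0,-0.22,0,0,-0.5],
    [0.5,0,0,-0.22,0,0,-0.5],
  ],
)

```text
clock: 18.92
position: [0.6765, 0.0055, 0.3418]
ee_rot: [0.971, 0.238, 0.002, -0.0]
ft_force: [-0.9, -0.6, -0.2]
grip_width: 0.502
```

```bash
python3 - <<'E'
from h import *
from scipy.optimize import least_squares
st();im2,d=eyes.camera('scene');P=cloud('scene',d,ext('scene'));Z=P[...,2]
s=(P[...,:2]-S)@np.array([[np.cos(YAW),-np.sin(YAW)],[np.sin(YAW),np.cos(YAW)]])
for z0,z1,r in((.105,.17,.025),(.047,.068,.028)):
    p=s[(d>0)&(Z>z0)&(Z<z1)&(np.hypot(s[...,0],s[...,1])<.034)]
    f=least_squares(lambda c:np.hypot(*(p-c).T)-r,[0,0],loss='soft_l1',f_scale=.001);print(len(p),f.x.round(4))
o=monitor.get_obs();im,dw=eyes.camera('wrist');Pw=cloud('wrist',dw,ext('wrist',o))
for n,I,Q,D in(('scene',im2,P,d),('wrist',im,Pw,dw)):
    H=cv2.cvtColor(I,cv2.COLOR_BGR2HSV).astype(int);X,Y,Z=[Q[...,i] for i in range(3)]
    for m,l in(((D>0)&((H[...,0]<5)|(H[...,0]>174))&(H[...,1]>170)&(Z>.085)&(Z<.11)&(X>.5)&(X<.75)&(Y<.2),'red'),((D>0)&(Z>.135)&(Z<.155)&(np.hypot(X-.675,Y-.006)<.035),'wing')):
        if m.sum()>5:
            a=cv2.fitLine(Q[m][:,:2].astype(np.float32),cv2.DIST_L2,0,.01,.01).ravel();ang=np.degrees(np.arctan2(a[1],a[0]))%180
            print(n,l,m.sum(),'dir',ang.round(1),'joint',np.radians(197.6-ang).round(3),Q[m].max(0).round(3))
cv2.imwrite('pics/m5.png',np.hstack([im[:,80:480],cv2.resize(im2[150:325,190:357],(400,420))]))
E
```

```text
TCP [0.6765 0.0055 0.3418] seat [ 0.001  -0.1308] j [ 0.32  0.49 -0.64  1.08  0.29  1.65  0.24] F [-0.9 -0.6 -0.2]
367 [-0.0003 -0.0004]
147 [-0.0006 -0.0004]
scene red 148 dir 116.8 joint 1.41 [0.674 0.096 0.102]
scene wing 130 dir 118.7 joint 1.377 [0.691 0.027 0.146]
wrist red 513 dir 118.1 joint 1.387 [0.668 0.136 0.104]
wrist wing 457 dir 116.6 joint 1.414 [0.689 0.026 0.147]
```

View pics/m5.png

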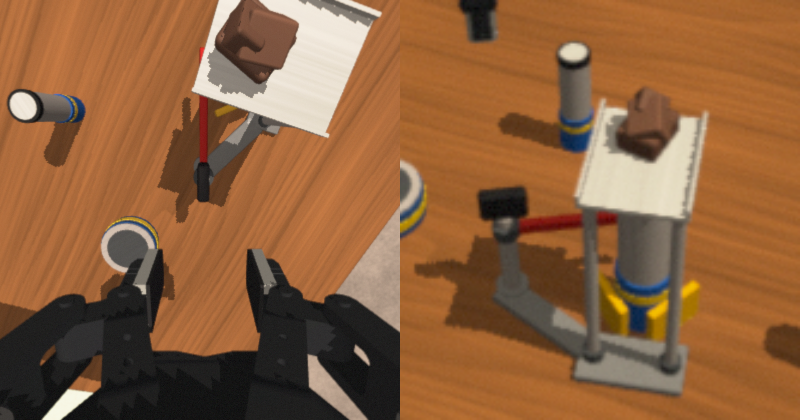

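The picture shows the bar crossing in front of the tube (scene crop (570,222)), the tube in the V, the rock undisturbed, and the gripper clear of everything.

```bash
python3 -c "
from h import *
print(ticket.hand_in())"
```

```text
the job is handed in; nothing more can be done
None
```

I pushed the tube upright along the bench into the V-stop, turned the wing knob clockwise to its stop, let go, lifted clear and handed in. The last reading before hand-in was about 19 s, against the 61 s limit. The hand-in reports no verdict, so these are my own last checks:

- **Tube:** its fitted axis is within about 0.7 mm of the home point, at both collar and tube height, so it stands upright. The push force had risen to about 18 N against the V walls before I let off.
- **Keeper:** four direction fits, to the bar and the wing in the scene and wrist cameras, give 1.38 to 1.41 rad (1.4 is fully closed). The moment on the knob also rose by about 0.3 N m at the end of the turn.
- **Robot:** the gripper is clear of everything, with wrist force about 1 N.
- **Other things:** the rock looks unmoved in the last picture, by eye only. I did not measure the jar, pancake or screwdriver again. No move went near the jar or screwdriver, and the fingers stayed well above the pancake.

- **Failed attempt:** my first approach, with the tool leaned back 40°, ran into the arm's reach limit. I switched to about 27 to 35°. The tube had not been touched at that point.
- **Disagreement:** the knob's position differed by about 2 mm between cameras, which is within the calibration.

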